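Seat the drilling jig plate on its pins and lock it

ROBOT

A 7-joint arm with a two-finger parallel gripper is mounted at the origin on the work surface. World frame = base frame: x ahead of the robot, y to its left, z up, the work surface at z = 0. Lengths are in m, angles in rad, forces in N, time in s.
With the tool pointing down it reaches from about 0.425 to 0.875 m from the base axis. Payload 4.7 kg.
Tool frame: the origin (TCP) lies at the very end of the fingers, on their centre line; the grasp point (between the pads) lies 19 mm behind it; z points along the fingers, y is the line along which they close (so a half turn about z gives the same grasp; the last joint's range is limited). The gripper opens to 87 mm and grips with 3 to 60 N. Pads are 19 mm wide; open, the fingers measure 117 mm over their backs; the gripper's body (75 mm by 190 mm) begins 51 mm behind the grasp point.
Start: joints at [1.338, 0.321, -0.07, 1.45, 0.023, 1.371, -0.057], TCP at [0.159, -0.63, 0.223] pointing down, gripper open.
Joint ranges: [-2.86, 2.86], [-0.3, 2.09], [-1.38, 1.24], [0.06, 2.45], [-1.56, 4.7], [0.09, 2.05], [-2.69, 2.69]. Speed limits (rad/s): [2.57, 2.57, 3.14, 3.14, 3.14, 3.14, 3.14].

INTERFACE

Orientations are given as a rotation vector (axis times angle).
In Python, from bench import get_state, get_image, get_calibration, close_job gives the robot as it stands.
- The arm moves only by the shell command python3 -m crank 'ROWS' [FORCE]. ROWS is JSON, a list of rows, each a list of 5 numbers: the opening, from 0 (shut) to 1 (fully open), then the shift along the world's x, y, z in units of 0.2 m (1.0 is 0.2 m), then the turn about the world's z in units of 2 pi rad (1.0 is 2 pi rad). A call has 1 to 5 rows; each row is the pose to reach, as a shift and turn from the pose commanded when the call began, turning the shorter way round; what a row does not reach only later rows make up. A row lasts 1/8 s, in which the tool goes at most 62.5 mm and 10.7 degrees, less where a joint would pass 70% of its speed; a pose out of reach is approached as far as the arm can. A call with a number of a shift or a turn outside -1 to 1 is refused whole. A call with a gripper value outside its range is refused whole. The fingers move at their own pace and stop on an object; FORCE is the grip in N (left out, the last holds). Time passes only in rows, so rows that repeat a pose let the fingers close. It gives the time, the measured TCP pose, the force, the opening and the grip force at its end, in the units of the state.
- get_state(): the state, without advancing time (a new reading comes with each control period).
- get_image(name): name is "scene" or "top"; returns the picture (400x640x3 uint8, red, green, blue); there is no depth.
- get_calibration(name): a dict with "fovy" (degrees; the focal length in pixels is half the picture's height over the tangent of half this angle, whatever the lens; pixels are square), "cx", "cy" (the principal point, pixels), "R" (3x3) and "t" (3): a world point X has camera coordinates R X + t. Camera axes: x right, y down, z forward; pixel columns grow to the right and rows downward; lengths in m; the calibration is good to about 2 mm. A picture is of the moment at which its call begins. get_calibration takes no time and is no camera call.
- close_job(): hands the job in; it is judged then, once.
The state is a dict: "time": time; "joint_positions": joint angles; "qd": joint speeds; "joint_torque": joint torques, N m; "position": TCP position; "tool_rot": TCP orientation; "ft_force": force on the tool from outside, world axes, zero at the start; "torque": the same for the moment, N m; "grip_width": opening from 0.0 (shut) to 1.0 (fully open); "grip_force": force on a finger pad.
Only numpy, scipy, OpenCV 4.12 (cv2) and the standard library are available. Lean on these libraries where they do the work, as an engineer would, in place of code of your own. Each camera call takes 0.05 s, during which the arm holds its last target. There are 200 camera calls.

TASK

The aluminium drilling jig plate has been left lying skew on top of the two locating pins of its plywood fixture board. Without lifting it, nudge the plate sideways with the fingertips until both of its large holes drop over the pins and it lies flat on the board, then push the wooden turn button round to its stop so that it lies over the plate's edge. Leave the other things on the board and the bench where they are.

Things in the scene. Friction and masses are not known exactly. Their poses are not given: they have to be found in the camera images.
- board: the plywood fixture board, fixed to the table, 235 (x) x 370 (y) x 18 mm. Origin at table height, exactly midway between the two pins; x points away from the robot's side, y along the line of the pins, z up. The board spans x -135 to +100 and y -185 to +185 mm; its top face is at z = 18 mm. Thin pencil lines on it carry the line of the pins (board x = 0) out to both sides of the plate
- pin_left (a point): foot of the pin at board y = +55 mm, on the axis, at the board's top face. Both pins are steel, 12 mm diameter for 4 mm, then a tapering nose to a 4 mm wide tip 12 mm above the board's top
- pin_right (a point): foot of the like pin at board y = -55 mm
- plate: the loose aluminium jig plate, 140 (its x) x 160 (its y) x 8 mm, about 0.45 kg (varies). Origin at the centre of its underside, z up through it. Two through holes of 14.5 mm diameter at its x = +20, y = +55 and -55 mm; the six small brass bushings are only marked on its top. Seated, its origin lies at board x = -20, y = 0, z = 18 mm and the pin noses stand 4 mm out of it
- hole_left (a point): centre of the plate's hole at its y = +55 mm, at its top face; belongs over pin_left. The plate starts resting on the pin tips and on its robot-side (-x) edge, its far side about 12 mm up, the holes 20 to 40 mm short of the pins (towards the robot), up to 20 mm off sideways and a few degrees turned
- hole_right (a point): centre of the plate's hole at its y = -55 mm, at its top face; belongs over pin_right. The holes catch on the noses once both are within about 3 mm, and the plate then drops by itself; seated, this point is 8 mm above the board's top, and on the pin tips about 18 to 20 mm
- button (a joint): angle of the wooden turn button about its vertical pivot, in rad: 0 = pointing along the board's +y (parked), grows anticlockwise seen from above to its stop at 1.57 = pointing along the board's -x, over the plate. It starts between 0 and 0.3, turns with light friction (about 1 N at its tip) and stays where it is left
- button_pivot (a point): pivot of the turn button, at board x = +78, y = 0, at mid-height of the button. The button is a dark wooden bar 24 mm wide and 12 mm thick, from 10.5 to 22.5 mm above the board's top (2.5 mm above the seated plate); it reaches 62 mm from the pivot to its rounded end and 12 mm behind it
- button_tip (a point): point on the button's centre line, 50 mm from the pivot, at mid-height
- blank: bystander: a dark wooden handle blank, 120 x 32 x 24 mm, lying at the left end of the board. Origin at the centre of its underside, its length along its x
- handle: bystander: a finished pale wooden knife handle with a brass ferrule, 108 x 32 x 24 mm, lying at the right end of the board. Origin at the centre of its underside, its length along its x
- sanding_block: bystander: a cork sanding block, 100 x 60 x 35 mm, on the table to the right of the board. Origin at the centre of its underside, its length along its x
- glue: bystander: a white glue bottle, 60 mm across and 150 mm tall, on the table to the left of the board. Origin at the centre of its underside
- square: bystander: a try square lying on the table left of the board, wooden stock 110 x 28 x 16 mm along its x, steel blade 3 mm thick reaching 175 mm along its +y. Origin at the centre of its underside
- mallet: bystander: a wooden mallet standing on its head, 60 mm across and 220 mm tall, on the table beyond the right end of the board. Origin at the centre of its underside
- pin_pot: bystander: a small dark steel cup, 70 mm across and 50 mm tall, on the table beyond the left end of the board. Origin at the centre of its underside
Things that resemble listed ones, but are neither listed nor needed, are in the scene too. Of the things shaped like the plate, the aluminium one is meant.

How it is judged:
By the outcome, as a careful person would: the job done as asked, in the order asked, and still so for the second after the job is handed in, with the robot touching nothing.
It also fails if it takes over 67 s, if anything falls off the work surface, if the arm or the gripper's body presses on something with over 40 N, if the wrist force passes 120 N, or if a joint passes its speed limit or range.

## Working session

There is one attempt and no reset: what is moved stays moved. The work goes in short steps, Python scripts to look and compute and a shell command to move; the robot and the scene stay as the last step left them, time stands still between calls to the robot, and variables do not carry over. Pictures are saved under pics/ and viewed, at most 10 in all, crops included, and the job is handed in when it is done.

```bash
mkdir -p pics
python3 - <<'E'
from bench import *
import cv2,numpy as np
for n in("scene","top"):
    im=get_image(n);cv2.imwrite(f"pics/{n}0.png",im[:,:,::-1]);c=get_calibration(n);print(n,c)
s=get_state();print(s["time"],s["position"],s["tool_rot"],s["grip_width"])
E
```

```text
scene {'fovy': 43.13901429189921, 'cx': 324.6819076784333, 'cy': 200.24108101547503, 'R': array([[ 4.63577004e-01,  8.86056633e-01, -6.01305540e-05],
       [ 6.39153555e-01, -3.34446493e-01, -6.92552002e-01],
       [-6.13660406e-01,  3.21012750e-01, -7.21367951e-01]]), 't': array([-0.23818263, -0.26816123,  1.83851279])}
top {'fovy': 47.63761185314713, 'cx': 320.82228320977396, 'cy': 202.2649128875428, 'R': array([[-1.71343240e-03, -9.99956231e-01,  9.19779233e-03],
       [-9.92284842e-01,  5.59916072e-04, -1.23977732e-01],
       [ 1.23967156e-01, -9.33925737e-03, -9.92242371e-01]]), 't': array([0.02580005, 0.48817277, 1.26868477])}
0.1 [ 0.15862876 -0.62981154  0.22155547] [-3.11596263e+00 -3.86474835e-01  4.46675501e-04] 0.9996592231938058
```

View pics/scene0.png

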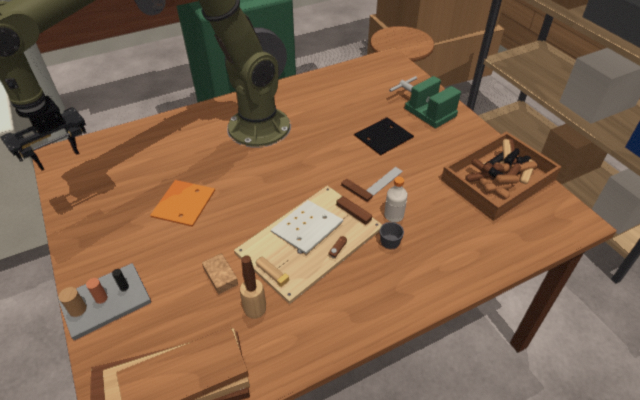

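View pics/top0.png

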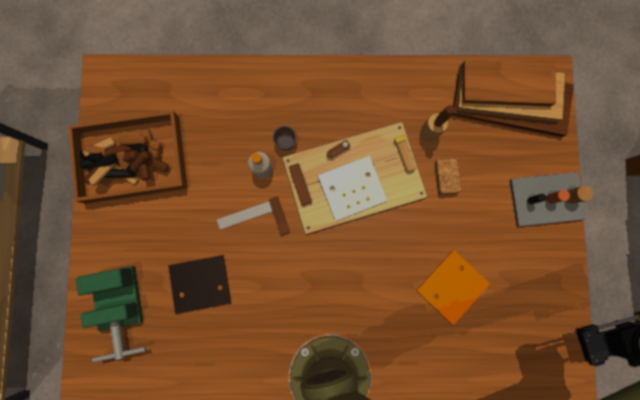

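The scene view shows the plate on the board near (308,225), with the handles at either end and the button right of the plate at (338,246). The top view shows the board's corners near (285,157), (402,124), (425,194) and (306,233), the plate centred near (352,188), and the button near (338,149).

Run:
```python
import cv2,numpy as np
a=cv2.imread("pics/top0.png")[110:245,270:440];b=cv2.imread("pics/scene0.png")[180:300,230:390]
a=cv2.resize(a,None,fx=4.4,fy=4.4,interpolation=cv2.INTER_CUBIC);b=cv2.resize(b,None,fx=5,fy=5,interpolation=cv2.INTER_CUBIC)
cv2.imwrite("pics/ta.png",a);cv2.imwrite("pics/sb.png",b)
```

```text
(no output)
```

View pics/ta.png

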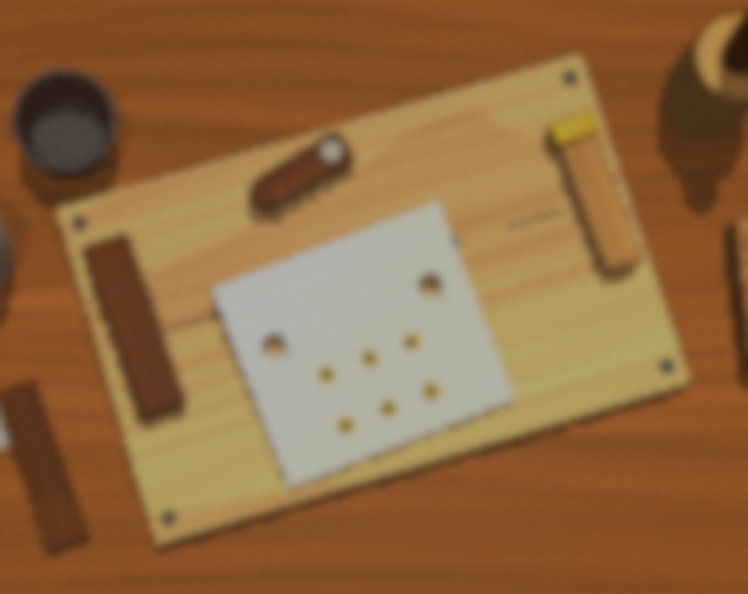

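View pics/sb.png

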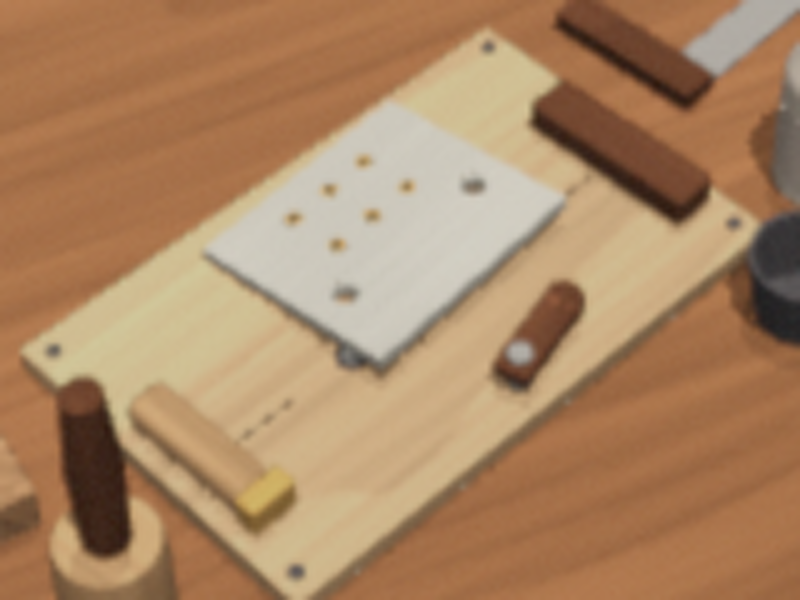

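The crop of the top view shows the board corners at about (58,208), (582,55), (690,383) and (157,547), and the plate corners at about (437,203), (213,290), (288,487) and (513,400). The holes are at (274,345) and (430,283), and the button pivot is at (331,151). The scene crop shows the right pin just outside the plate's right edge at (350,355), so the plate is off to the left by more than 20 mm there.

```bash
cat > look.py <<'E'
import cv2,numpy as np
from bench import *
def ray(c,uv):
    f=200/np.tan(np.radians(c["fovy"])/2);R=c["R"]
    d=np.array([(uv[0]-c["cx"])/f,(uv[1]-c["cy"])/f,1.])
    return -R.T@c["t"],R.T@d
def onz(c,uv,z):
    o,d=ray(c,uv);return o+d*(z-o[2])/d[2]
def onplane(c,uv,p,n):
    o,d=ray(c,uv);return o+d*((p-o)@n)/(d@n)
def quad(mask,k=None):
    """4 corners of the largest blob, by line fits to the sides of its hull"""
    cs,_=cv2.findContours(mask,cv2.RETR_EXTERNAL,cv2.CHAIN_APPROX_NONE)
    h=max(cs,key=cv2.contourArea)
    box=cv2.boxPoints(cv2.minAreaRect(h));P=h[:,0].astype(float);L=[]
    for i in range(4):
        a,b=box[i],box[(i+1)%4];u=(b-a)/np.linalg.norm(b-a);n=np.array([-u[1],u[0]])
        s=(P-a)@u;d=abs((P-a)@n);l=np.linalg.norm(b-a)
        q=P[(s>.12*l)&(s<.88*l)&(d<.1*l)]
        L.append(cv2.fitLine(q.astype(np.float32),cv2.DIST_HUBER,0,.01,.01).ravel())
    C=[]
    for i in range(4):
        A,B=L[i-1],L[i];t=np.linalg.solve(np.c_[A[:2],-B[:2]],B[2:]-A[2:]);C.append(A[2:]+t[0]*A[:2])
    return np.array(C)
S=4
def crop(n,x0,y0,x1,y1,img=None):
    im=get_image(n) if img is None else img
    return cv2.resize(im[y0:y1,x0:x1],None,fx=S,fy=S,interpolation=cv2.INTER_CUBIC)
def full(p,x0,y0): return (np.asarray(p)+.5)/S-.5+[x0,y0]
E
python3 - <<'E'
from look import *
c=get_calibration("top");im=cv2.imread("pics/top0.png")[:,:,::-1]
x0,y0=270,110;a=crop("top",x0,y0,440,245,im.copy())
ta=lambda p:(np.array(p)+.5)/4.4-.5+[x0,y0]
bc=np.array([onz(c,ta(p),.018) for p in[(58,208),(582,55),(690,383),(157,547)]])
print("board",bc.round(4),[np.linalg.norm(bc[i]-bc[i-1]).round(4) for i in range(4)])
h=cv2.cvtColor(a,cv2.COLOR_RGB2HSV)
m=((h[...,1]<50)&(h[...,2]>120)).astype(np.uint8)*255
q=full(quad(m),x0,y0);print("plate px",q)
cs,_=cv2.findContours(m,cv2.RETR_EXTERNAL,cv2.CHAIN_APPROX_NONE);print(sorted([cv2.contourArea(k) for k in cs])[-4:])
w=np.array([onz(c,p,.032) for p in q]);print(w.round(4),[np.linalg.norm(w[i]-w[i-1]).round(4) for i in range(4)])
cv2.imwrite("pics/m.png",m)
# long-side line dirs and fitted board pose
loc=np.array([(.1,.185),(.1,-.185),(-.135,-.185),(-.135,.185)])
A,B=loc-loc.mean(0),bc[:,:2]-bc[:,:2].mean(0)
th=np.arctan2((A[:,0]*B[:,1]-A[:,1]*B[:,0]).sum(),(A*B).sum())
Rz=np.array([[np.cos(th),-np.sin(th)],[np.sin(th),np.cos(th)]]);o=bc[:,:2].mean(0)-Rz@loc.mean(0)
print("th",th,"o",o, "res",((loc@Rz.T+o)-bc[:,:2]).round(4))
s=get_calibration("scene");sb=lambda p:(np.array(p)+.5)/5-.5+[230,180]
for nm,p in dict(screwTL=(488,47),screwfarL=(734,223),screwnearR=(54,350),screwfarR=(296,572)).items(): print(nm,((onz(s,sb(p),.018)[:2]-o)@Rz).round(4))
for nm,p in dict(fL=(80,223),fR=(570,78),nR=(666,367),nL=(168,518)).items(): print(nm,((onz(c,ta(p),.018)[:2]-o)@Rz).round(4))
print("pinR scene foot",((onz(s,sb((350,358)),.020)[:2]-o)@Rz).round(4))
print("pivot",((onz(c,ta((331,151)),.042)[:2]-o)@Rz).round(4),((onz(s,sb((519,352)),.042)[:2]-o)@Rz).round(4))
E
```

```text
board [[ 0.6237  0.1363  0.018 ]
 [ 0.7291 -0.2156  0.018 ]
 [ 0.506  -0.2817  0.018 ]
 [ 0.3982  0.0698  0.018 ]] [np.float64(0.2351), np.float64(0.3673), np.float64(0.2327), np.float64(0.3677)]
plate px [[317.34072495 175.34632874]
 [368.72609711 155.80974579]
 [386.17800903 200.14942169]
 [335.31138611 220.16860962]]
[33.0, 95.0, 42028.0]
[[ 0.5662  0.0352  0.032 ]
 [ 0.6238 -0.1141  0.032 ]
 [ 0.494  -0.1622  0.032 ]
 [ 0.4365 -0.0159  0.032 ]] [np.float64(0.1394), np.float64(0.1599), np.float64(0.1385), np.float64(0.1572)]
th 0.2921676617161448 o [ 0.58100829 -0.06777338] res [[-0.0002  0.0019]
 [ 0.001  -0.0005]
 [-0.001  -0.0021]
 [ 0.0002  0.0007]]
screwTL [-0.1217  0.1705]
screwfarL [0.0841 0.171 ]
screwnearR [-0.1203 -0.1734]
screwfarR [ 0.085  -0.1737]
fL [0.0857 0.1719]
fR [ 0.0864 -0.1715]
nR [-0.1188 -0.1714]
nL [-0.1194  0.1721]
pinR scene foot [ 0.0015 -0.0593]
pivot [0.0791 0.0007] [ 0.0767 -0.001 ]
```

```bash
cat >> look.py <<'E'
TH=.2922;O=np.array([.581,-.0678]);RZ=np.array([[np.cos(TH),-np.sin(TH)],[np.sin(TH),np.cos(TH)]])
tob=lambda p:(np.asarray(p)[...,:2]-O)@RZ
tow=lambda p:np.asarray(p)@RZ.T+O
def plate(lift,img=None):
    """plate in board frame from the top view; lift = height of its far edge (m)"""
    c=get_calibration("top");x0,y0=270,110;a=crop("top",x0,y0,440,245,img)
    h=cv2.cvtColor(a,cv2.COLOR_RGB2HSV);m=((h[...,1]<50)&(h[...,2]>120)).astype(np.uint8)*255
    q=full(quad(m),x0,y0)
    t=lift/.14;n=np.array([-t*np.cos(TH),-t*np.sin(TH),1.]);near=q[np.argsort(q[:,1])[-2:]].mean(0)
    p0=onz(c,near,.026);p=np.array([onplane(c,u,p0,n) for u in q]);b=tob(p)
    b=b[np.argsort(np.arctan2(*(b-b.mean(0)).T[::-1]))] # nearR, farR, farL, nearL
    e=(b[2]-b[1]+b[3]-b[0]);yaw=np.arctan2(-e[0],e[1]);ct=b.mean(0)
    r=np.array([[np.cos(yaw),-np.sin(yaw)],[np.sin(yaw),np.cos(yaw)]])
    H=[ct+r@np.array([.02,y]) for y in(.055,-.055)]
    print("sides",[np.linalg.norm(b[i]-b[i-1]).round(4) for i in range(4)])
    print("ctr",ct.round(4),"yaw",yaw.round(4),"holes L,R",np.round(H,4).tolist());print("corners nR fR fL nL",b.round(4).tolist())
    return b,H
E
python3 - <<'E'
from look import *
im=cv2.imread("pics/top0.png")[:,:,::-1].copy();plate(.014,im)
c=get_calibration("top");ta=lambda p:(np.array(p)+.5)/4.4-.5+[270,110]
print("seen holes",[tob(onz(c,ta(p),.036)).round(4) for p in[(274,345),(430,283)]])
for nm,P in dict(blank=[(130,236),(87,247),(142,424),(184,408)],hnd=[(549,133),(597,115),(603,278),(638,262)]).items():print(nm,[tob(onz(c,ta(p),.042)).round(3).tolist() for p in P])
print("button end",tob(onz(c,ta((262,193)),.041)),"mallet",tob(onz(c,(435,125),.06)),"glue",tob(onz(c,(260,160),.15)))
# tool start
s=get_state();print(tob(s["position"]))
E
```

```text
sides [np.float64(0.1577), np.float64(0.1367), np.float64(0.1588), np.float64(0.1378)]
ctr [-0.0482  0.0181] yaw 0.0781 holes L,R [[-0.0325, 0.0745], [-0.0239, -0.0351]]
corners nR fR fL nL [[-0.1101, -0.0664], [0.0261, -0.0552], [0.0143, 0.1032], [-0.1229, 0.0908]]
seen holes [array([-0.0325,  0.0738]), array([-0.0227, -0.036 ])]
blank [[0.063, 0.143], [0.064, 0.172], [-0.058, 0.171], [-0.056, 0.142]]
hnd [[0.049, -0.14], [0.052, -0.174], [-0.053, -0.144], [-0.049, -0.169]]
button end [0.06538983 0.05224831] mallet [ 0.05372326 -0.26116522] glue [0.07720779 0.24184049]
[-0.56636082 -0.41652114]
```

Plate in board coordinates: about 28 mm short, 19 mm too far left, turned +4.5°. The plate sides and the holes seen agree with this. I'll go to the gap beside its left edge with the fingers shut.

```bash
python3 -m crank '[[0,0.14,0.26,0,0.0072],[0,0.28,0.53,0,0.0072],[0,0.42,0.8,0,0.0072],[0,0.52,1,0,0.0072]]' 20
python3 -m crank '[[0,0.14,0.26,0,0],[0,0.28,0.53,0,0],[0,0.42,0.8,0,0],[0,0.52,1,0,0]]'
python3 -m crank '[[0,0.14,0.26,0,0],[0,0.28,0.53,0,0],[0,0.42,0.8,0,0],[0,0.52,1,0,0]]'
python3 -m crank '[[0,0.16,0.32,-0.1,0],[0,0.16,0.32,-0.35,0],[0,0.16,0.32,-0.6,0],[0,0.16,0.32,-0.6,0]]'
python3 - <<'E'
from look import *
s=get_state();print(s["position"],tob(s["position"]),s["tool_rot"],s["grip_width"],s["ft_force"])
E
```

```text
time: 0.6
position: [0.2641, -0.4275, 0.2223]
tool_rot: [-3.107, -0.46, 0.0]
ft_force: [-0.2, -0.3, 0.7]
grip_width: 0.629
grip_force: 0.0
time: 1.1
position: [0.3676, -0.2276, 0.2224]
tool_rot: [3.107, 0.46, -0.0]
ft_force: [0.6, -0.4, 0.2]
grip_width: 0.173
grip_force: 0.0
time: 1.6
position: [0.4713, -0.0276, 0.2226]
tool_rot: [3.108, 0.46, 0.0]
ft_force: [0.7, -1.0, -0.0]
grip_width: 0.006
grip_force: 0.0
time: 2.1
position: [0.4991, 0.0338, 0.0991]
tool_rot: [-3.105, -0.458, 0.013]
ft_force: [-0.6, -0.7, 1.0]
grip_width: 0.007
grip_force: 0.0
[0.49912028 0.03377216 0.0991442 ] [-0.0491502   0.12085301] [-3.10547116 -0.45839922  0.01324858] 0.007428789364663657 [-0.55954704 -0.69219049  1.04785009]
```

```bash
python3 -m crank '[[0,0,0,-0.15,0],[0,0,0,-0.3,0],[0,0,0,-0.38,0],[0,0,0,-0.39,0],[0,0,0,-0.39,0]]'
python3 - <<'E'
from look import *
s=get_state();print(tob(s["position"]));c=get_calibration("top")
cv2.imwrite("pics/p1.png",crop("scene",230,170,390,290)[:,:,::-1])
# push vector along board -y per mm in move units
print(RZ@np.array([0,-1])*1e-3/.2)
E
```

```text
time: 2.72
position: [0.5039, 0.0336, 0.0259]
tool_rot: [3.108, 0.457, 0.003]
ft_force: [-0.4, 0.3, -0.3]
grip_width: 0.005
grip_force: 0.0
[-0.04464809  0.1193649 ]
[ 0.0014403  -0.00478806]
```

View pics/p1.png

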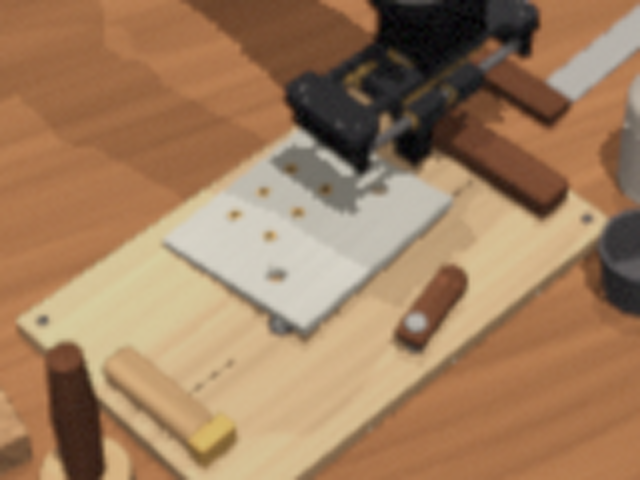

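The picture shows the fingers standing down between the plate's left edge and the blank at about (410,140), touching neither. I'll push along board -y.

```bash
python3 -m crank '[[0,0.006,-0.019,-0.01,0],[0,0.012,-0.038,-0.01,0],[0,0.017,-0.057,-0.01,0],[0,0.023,-0.077,-0.01,0],[0,0.029,-0.096,-0.01,0]]'
python3 -m crank '[[0,0.004,-0.014,0,0],[0,0.006,-0.019,0,0],[0,0.006,-0.019,0,0]]'
python3 - <<'E'
from look import *
s=get_state();print(tob(s["position"]));plate(.014)
E
```

```text
time: 3.4
position: [0.5086, 0.0151, 0.0227]
tool_rot: [-3.107, -0.458, -0.0]
ft_force: [0.1, 1.9, -0.4]
grip_width: 0.005
grip_force: 1.3
time: 3.78
position: [0.5099, 0.0107, 0.0226]
tool_rot: [3.108, 0.457, 0.0]
ft_force: [-0.3, 2.3, 0.9]
grip_width: 0.009
grip_force: 1.0
[-0.04545606  0.0956353 ]
sides [np.float64(0.0691), np.float64(0.1372), np.float64(0.0534), np.float64(0.1362)]
ctr [-0.0502 -0.0401] yaw 0.02 holes L,R [[-0.0313, 0.0152], [-0.0291, -0.0947]]
corners nR fR fL nL [[-0.1182, -0.0734], [0.019, -0.0682], [0.0171, -0.0147], [-0.1187, -0.0043]]
```

```bash
python3 -m crank '[[0,0.006,-0.02,0,0],[0,0.012,-0.041,0,0],[0,0.012,-0.041,0,0]]'
python3 - <<'E'
from look import *
s=get_state();print(tob(s["position"]))
E
python3 -m crank '[[0,-0.02,0.07,0,0],[0,-0.02,0.07,0.2,0],[0,-0.02,0.07,0.4,0]]'
python3 -m crank '[[0.9,-0.25,-0.05,0.1,0],[0.9,-0.5,-0.1,0.1,0],[0.9,-0.75,-0.3,0.1,0],[0.9,-0.85,-0.4,0.1,0]]'
python3 - <<'E'
from look import *
s=get_state();print(tob(s["position"]),s["position"]);b,H=plate(.014)
cv2.imwrite("pics/p2.png",crop("top",270,110,440,245)[:,:,::-1])
E
```

```text
time: 4.2
position: [0.5124, 0.0015, 0.0226]
tool_rot: [3.108, 0.456, -0.0]
ft_force: [-0.4, 1.2, 0.2]
grip_width: 0.007
grip_force: 0.4
[-0.04578474  0.08609652]
time: 4.58
position: [0.5072, 0.0172, 0.103]
tool_rot: [3.108, 0.459, -0.003]
ft_force: [1.1, 0.4, 0.4]
grip_width: 0.004
grip_force: 0.0
time: 5.08
position: [0.335, -0.0646, 0.121]
tool_rot: [-3.107, -0.453, 0.007]
ft_force: [-0.4, 1.1, 0.8]
grip_width: 0.374
grip_force: 0.0
[-0.23468752  0.07391179] [ 0.3349693  -0.06462516  0.12095453]
sides [np.float64(0.1579), np.float64(0.1362), np.float64(0.1581), np.float64(0.1377)]
ctr [-0.0546 -0.0008] yaw -0.0009 holes L,R [[-0.0346, 0.0542], [-0.0347, -0.0558]]
corners nR fR fL nL [[-0.1228, -0.0803], [0.0134, -0.0793], [0.0143, 0.0788], [-0.1234, 0.0776]]
```

View pics/p2.png

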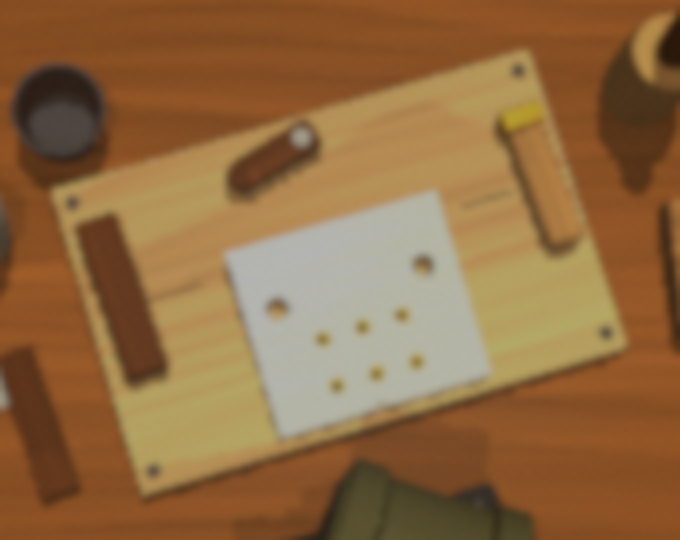

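The plate is now square and centred to about 1 mm, with the holes at crop (277,308) and (423,264) some 35 mm short of the pin line. Next is a two-finger push on its near edge.

```bash
python3 -m crank '[[0.9,0.25,-0.12,0,0],[0.9,0.51,-0.24,0,0],[0.9,0.51,-0.24,-0.15,0],[0.9,0.51,-0.24,-0.3,0],[0.9,0.51,-0.24,-0.3,0]]'
python3 - <<'E'
from look import *
s=get_state();print(tob(s["position"]),s["position"],s["tool_rot"])
E
```

```text
time: 5.8
position: [0.4388, -0.1098, 0.061]
tool_rot: [-3.105, -0.459, 0.005]
ft_force: [-0.1, -0.5, 0.1]
grip_width: 0.894
grip_force: 0.0
[-0.14826281  0.00076494] [ 0.43880134 -0.10977602  0.06101837] [-3.10495386 -0.45936424  0.00537478]
```

```bash
python3 -m crank '[[0.9,0,0,-0.15,0],[0.9,0,0,-0.2,0],[0.9,0,0,-0.2,0]]'
python3 -m crank '[[0.9,0.034,0.01,0,0],[0.9,0.067,0.02,0,0],[0.9,0.101,0.03,0,0],[0.9,0.134,0.04,0,0],[0.9,0.168,0.05,0,0]]'
python3 -m crank '[[0.9,0,0,0,0]]'
python3 - <<'E'
from look import *
s=get_state();print(tob(s["position"]),s["position"]);plate(.012)
E
```

```text
time: 6.18
position: [0.4404, -0.1113, 0.0232]
tool_rot: [3.108, 0.458, 0.0]
ft_force: [-0.8, 0.4, -0.0]
grip_width: 0.901
grip_force: 0.0
time: 6.8
position: [0.4737, -0.1015, 0.0225]
tool_rot: [3.108, 0.457, -0.002]
ft_force: [-5.9, -1.7, 3.8]
grip_width: 0.897
grip_force: 2.6
time: 6.92
position: [0.4751, -0.101, 0.0226]
tool_rot: [-3.108, -0.458, -0.003]
ft_force: [-0.7, -1.1, -0.4]
grip_width: 0.899
grip_force: 0.4
[-0.1110297  -0.00131099] [ 0.47505422 -0.1010386   0.02262088]
sides [np.float64(0.1603), np.float64(0.0719), np.float64(0.1609), np.float64(0.1096)]
ctr [-0.0054 -0.0009] yaw 0.1124 holes L,R [[0.0083, 0.056], [0.0207, -0.0533]]
corners nR fR fL nL [[-0.0324, -0.0786], [0.0395, -0.0817], [0.0405, 0.0793], [-0.0691, 0.0775]]
```

```bash
python3 -m crank '[[0.9,0.01,0.003,0,0],[0.9,0.02,0.006,0,0],[0.9,0.029,0.009,0,0],[0.9,0.029,0.009,0,0]]'
for i in 1; do python3 -m crank '[[0.9,0.005,0.0015,0,0],[0.9,0.005,0.0015,0,0]]'; done
python3 - <<'E'
from look import *
s=get_state();print(tob(s["position"]));plate(.012);
cv2.imwrite("pics/p3.png",crop("scene",230,170,390,290)[:,:,::-1])
E
```

```text
time: 7.48
position: [0.4806, -0.0993, 0.0227]
tool_rot: [-3.108, -0.457, -0.003]
ft_force: [0.3, 0.1, 0.9]
grip_width: 0.902
grip_force: 0.0
time: 7.72
position: [0.4813, -0.0991, 0.0228]
tool_rot: [3.108, 0.458, 0.002]
ft_force: [0.7, 0.5, 0.7]
grip_width: 0.899
grip_force: 0.0
[-0.10446984 -0.00129546]
sides [np.float64(0.1612), np.float64(0.0716), np.float64(0.1581), np.float64(0.1127)]
ctr [0.0027 0.0017] yaw 0.1137 holes L,R [[0.0163, 0.0586], [0.0288, -0.0507]]
corners nR fR fL nL [[-0.0241, -0.077], [0.0475, -0.0769], [0.0501, 0.0812], [-0.0626, 0.0795]]
```

View pics/p3.png

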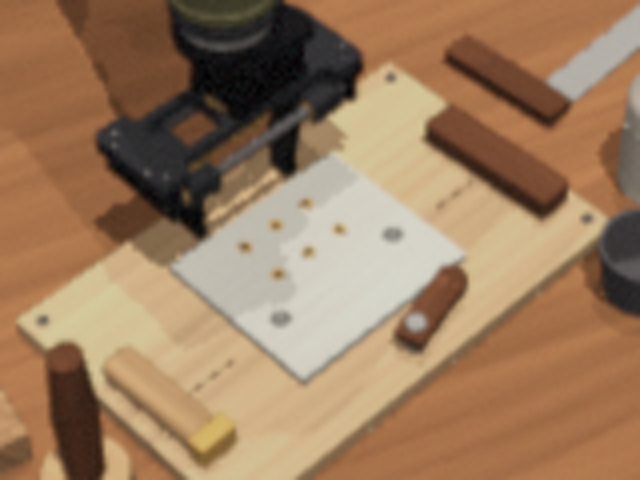

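The plate has dropped: it lies flat and both pin noses show grey in the holes at (281,318) and (393,234). The button tip now sits next to the plate's far edge at about (455,280). I'll back off, go over to the far side of the button and check.

```bash
python3 -m crank '[[0.9,-0.05,-0.015,0,0],[0.9,-0.1,-0.03,0.02,0],[0,-0.1,-0.03,0.3,0],[0,-0.1,-0.03,0.5,0],[0,-0.1,-0.03,0.5,0]]'
python3 - <<'E'
from look import *
plate(0)
im=get_image("top");a=crop("top",270,110,440,245,im);h=cv2.cvtColor(a,cv2.COLOR_RGB2HSV)
m=((h[...,2]<120)&(h[...,1]>90)).astype(np.uint8)*255;c=get_calibration("top")
cs,_=cv2.findContours(m,cv2.RETR_EXTERNAL,cv2.CHAIN_APPROX_NONE)
for k in cs:
    if cv2.contourArea(k)<500: continue
    (x,y),wh,_=cv2.minAreaRect(k);b=tob(onz(c,full((x,y),270,110),.0405))
    if abs(b[1])<.1 and b[0]>.03: print("btn centre",b,wh,"angle",np.arctan2(.078-b[0],b[1]))
def way(t,r,o):
    d=np.array([-np.sin(t),np.cos(t)]);mm=np.array([-np.cos(t),-np.sin(t)]);return np.array([.078,0])+r*d-mm*o
p=get_state()["position"];print("now",p,tob(p))
q=tow(way(.2,.042,.036));print("start shift",((q-p[:2])/.2).round(3))
for t,o in[(.2,.022),(.4,.021),(.6,.021),(.8,.021),(1.,.021),(1.2,.02),(1.4,.02),(1.5,.019),(1.57,.018),(1.6,.016)]: print(t,((tow(way(t,.042,o))-q)/.2).round(3),way(t,.042,o).round(3))
E
```

```text
time: 8.45
position: [0.4625, -0.1065, 0.126]
tool_rot: [3.104, 0.455, 0.009]
ft_force: [0.3, -0.2, -0.0]
grip_width: 0.644
grip_force: 0.0
sides [np.float64(0.1539), np.float64(0.0951), np.float64(0.1601), np.float64(0.1192)]
ctr [-0.0032  0.002 ] yaw 0.0609 holes L,R [[0.0135, 0.0581], [0.0201, -0.0517]]
corners nR fR fL nL [[-0.0458, -0.0727], [0.049, -0.0795], [0.0517, 0.0806], [-0.0675, 0.0797]]
btn centre [0.06855462 0.025994  ] (36.96234893798828, 99.84795379638672) angle 0.3485337656909594
now [ 0.45988277 -0.10590556  0.12255334] [-0.12696005 -0.00160137]
start shift [1.038 0.573]
0.2 [-0.062 -0.033] [0.091 0.046]
0.4 [-0.113 -0.041] [0.081 0.047]
0.6 [-0.157 -0.057] [0.072 0.047]
0.8 [-0.197 -0.08 ] [0.063 0.044]
1.0 [-0.232 -0.111] [0.054 0.04 ]
1.2 [-0.261 -0.154] [0.046 0.034]
1.4 [-0.28  -0.196] [0.04  0.027]
1.5 [-0.285 -0.224] [0.037 0.022]
1.57 [-0.286 -0.244] [0.036 0.018]
1.6 [-0.284 -0.261] [0.036 0.015]
```

```bash
python3 -m crank '[[0,0.25,0.14,0,0],[0,0.5,0.28,0,0],[0,0.75,0.42,0,0],[0,1,0.56,0,0]]'
python3 -m crank '[[0,0.04,0.013,0,0],[0,0.04,0.013,-0.2,0],[0,0.04,0.013,-0.35,0],[0,0.04,0.013,-0.445,0],[0,0.04,0.013,-0.445,0]]'
python3 - <<'E'
from look import *
s=get_state();p=s["position"];print(p,tob(p),"target .105 .043",s["grip_width"])
E
```

```text
time: 9.05
position: [0.6607, 0.007, 0.12]
tool_rot: [-3.108, -0.457, 0.006]
ft_force: [1.2, -0.2, 1.8]
grip_width: 0.091
grip_force: 0.0
time: 9.68
position: [0.6666, 0.0085, 0.0315]
tool_rot: [-3.108, -0.457, 0.007]
ft_force: [0.2, -0.0, -0.2]
grip_width: 0.01
grip_force: 0.0
[0.66658546 0.00847277 0.03151124] [0.10392881 0.04838603] target .105 .043 0.010380496469269218
```

```bash
python3 -m crank '[[0,-0.03,-0.016,0.006,0],[0,-0.062,-0.033,0.006,0],[0,-0.088,-0.037,0.006,0],[0,-0.113,-0.041,0.006,0],[0,-0.135,-0.049,0.006,0]]'
python3 -m crank '[[0,-0.022,-0.008,0,0],[0,-0.042,-0.02,0,0],[0,-0.062,-0.031,0,0],[0,-0.08,-0.046,0,0],[0,-0.097,-0.062,0,0]]'
python3 -m crank '[[0,-0.015,-0.021,0,0],[0,-0.029,-0.043,0,0],[0,-0.039,-0.064,0,0],[0,-0.048,-0.085,0,0],[0,-0.053,-0.113,0,0]]'
python3 - <<'E'
from look import *
s=get_state();p=s["position"];print(p,tob(p),s["ft_force"])
E
```

```text
time: 10.3
position: [0.6415, -0.0005, 0.0352]
tool_rot: [3.108, 0.457, 0.001]
ft_force: [1.3, 0.4, 0.4]
grip_width: 0.005
grip_force: 0.5
time: 10.92
position: [0.6219, -0.0132, 0.0347]
tool_rot: [-3.108, -0.457, 0.0]
ft_force: [1.5, 0.8, 0.3]
grip_width: 0.004
grip_force: 0.4
time: 11.55
position: [0.6113, -0.0358, 0.0347]
tool_rot: [-3.108, -0.457, 0.0]
ft_force: [0.4, 1.8, 0.1]
grip_width: 0.001
grip_force: 0.4
[ 0.61134766 -0.03577582  0.0347486 ] [0.03828618 0.02192482] [0.39285168 1.8183249  0.09765671]
```

```bash
python3 -m crank '[[0,0.002,-0.008,0,0],[0,0.005,-0.016,0,0],[0,0.005,-0.016,0,0]]'
python3 -m crank '[[0,0.002,-0.006,0,0],[0,0.002,-0.006,0,0]]'
```

```text
time: 11.92
position: [0.6116, -0.0378, 0.0344]
tool_rot: [-3.107, -0.458, 0.003]
ft_force: [-3.0, 3.5, 1.5]
grip_width: 0.007
grip_force: 2.0
time: 12.18
position: [0.6117, -0.0379, 0.0344]
tool_rot: [-3.105, -0.459, 0.004]
ft_force: [-4.0, 4.6, 3.6]
grip_width: 0.008
grip_force: 3.0
```

The force rose and the motion stopped with the finger at board y ≈ 20 mm, which is the stop. I'll back off, lift clear and check.

```bash
python3 -m crank '[[0,-0.01,0.04,0,0],[0,-0.02,0.07,0,0],[0,-0.02,0.07,0.25,0],[0,-0.02,0.07,0.5,0]]'
python3 -m crank '[[0,-0.25,0,0.05,0],[0,-0.5,0,0.1,0],[0,-0.75,0,0.1,0],[0,-1,0,0.1,0],[0,-1,0,0.1,0]]'
python3 - <<'E'
from look import *
plate(0)
im=get_image("top");a=crop("top",270,110,440,245,im);b=crop("scene",230,170,390,290)
cv2.imwrite("pics/p4.png",cv2.copyMakeBorder(a,0,0,0,0,0)[:,:,::-1]);cv2.imwrite("pics/p5.png",b[:,:,::-1]);print(get_state()["time"],get_state()["position"])
E
```

```text
time: 12.68
position: [0.6089, -0.0263, 0.1357]
tool_rot: [3.108, 0.457, -0.0]
ft_force: [-0.7, -0.2, 0.2]
grip_width: 0.009
grip_force: 0.0
time: 13.3
position: [0.4064, -0.0275, 0.155]
tool_rot: [3.102, 0.453, -0.001]
ft_force: [0.2, -0.7, 0.5]
grip_width: 0.006
grip_force: 0.0
sides [np.float64(0.2205), np.float64(0.161), np.float64(0.1588), np.float64(0.0101)]
ctr [0.0071 0.0012] yaw -0.4425 holes L,R [[0.0488, 0.0423], [0.0016, -0.0571]]
corners nR fR fL nL [[-0.1112, -0.0797], [0.0498, -0.0777], [0.05, 0.0811], [0.0399, 0.0809]]
13.45 [ 0.41027604 -0.02624833  0.15549471]
```

View pics/p4.png

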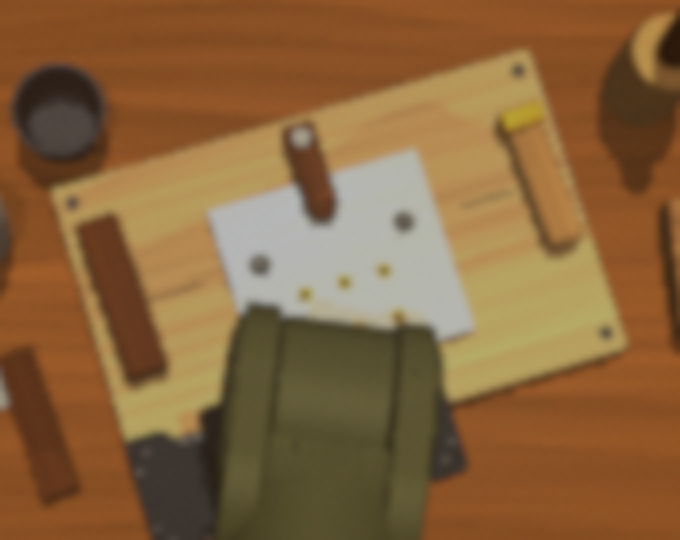

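View pics/p5.png

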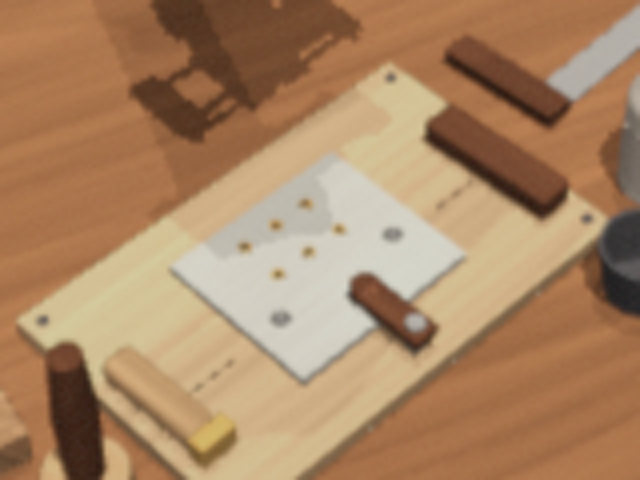

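Both pictures show the plate flat with the pin noses in both holes, top view (260,265) and (404,222). The button points along board -x over the plate's edge, pivot (301,137) to end (321,215), and the other things on the board are where they were. The arm is clear, so I'm handing in.

```bash
python3 -c "
from bench import *
print(close_job())"
```

```text
the job is handed in; nothing more can be done
None
```

The plate is seated flat over both pins, the turn button is at its stop over the plate's edge, and the job was handed in at about 13.5 s on the robot's clock with the arm clear and the other things on the board left where they were.

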